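# Open the tile press and bring out the mould

### The job

The plaster mould in the green screw press is ready to be unmoulded. Wind the handwheel anticlockwise until the press is fully open, then draw its tray fully out by the red handle bar so that the mould stands in the open, still seated on the tray. Do not pull the tray while the platen is down on the mould, and leave the tools and pots lying about on the bench where they are.

Things in the scene. Friction and masses are not known exactly. Their poses are not given: they have to be found in the camera images.
- press: bench-top screw press for tile moulds, fixed to the bench: green base 240 x 270 x 20 mm, two steel columns 218 mm apart along its y and a green crossbeam, 215 mm high with the column nuts. Origin on the spindle axis at bench level, z up; its -x is the front, the way the tray pulls out. Place and yaw differ each time; the fixed baskets, jars and pots at the bench's edges are out of its way
- wheel_hub (a point): middle of the aluminium handwheel, on the upright spindle axis in the plane of the rim. Rim radius 75 mm (to its middle), 18 mm thick; three spokes; the hub nut's top stands 28 mm above this point, 12 mm in radius. Screwed down, this point is 222 mm above the bench; it rises with the screw, 24 mm in all. Seen from above, anticlockwise turning raises it
- crank_mid (a point): middle (half-way up) of the upright wooden handle on the wheel's rim: 25 mm in diameter, 60 mm tall, 75 mm from the spindle axis, its middle 44 mm above the rim's plane (266 mm above the bench when screwed down). It spins freely about its own upright axis, so a hand holding it need not turn; it goes round and rises with the wheel. Its yaw means nothing
- wheel (a joint): angle of the handwheel in rad: 0 screwed down, growing anticlockwise seen from above, stop at 9.42 (one and a half turns): fully open. The screw raises wheel and platen 16 mm a turn (2.546 mm per rad). It starts between 0 and 1.2. Dry friction of about 0.22 N m holds it where it is left (about 3 N at the handle); it cannot be raised by pulling upward
- platen (a joint): height of the dark iron pressing plate (110 x 150 x 14 mm) above its lowest position, in m: 0 down on the mould, 0.024 fully open. Driven only by the screw
- tray_pull (a point): middle of the tray's red handle bar: level, 90 mm long along the press's y, 13 mm in diameter, 86 mm above the bench, 185 mm in front of the spindle axis with the tray in. Two bent steel rods carry its ends; it stands 55 mm in front of the pan and 50 mm above the pan's rim, free all round. Its x and y axes are parallel to the press's: the tray pulls along -x
- tray (a joint): how far the steel tray is drawn out, in m: 0 in, 0.13 fully out (stop). It runs on rails under the platen along the press's -x, with about 2.5 N of friction, and stays where it is left
- tray_seat (a point): point on the floor of the tray's pan, 26 mm above the bench, under the spindle axis with the tray in: where the middle of the mould stands. The pan is 205 x 140 mm with walls 13 mm high
- mould_mid (a point): centre (half-way up) of the closed two-part plaster mould standing loose in the tray: white block 90 x 120 x 56 mm, 0.65 kg, top 82 mm above the bench, z up
- slip_pot: small splashed white plastic pot of slip with a brush in it, 104 mm across, 88 mm high (brush to 165 mm); bystander; origin under its centre
- bisque_cup: pinkish unglazed cup without a handle, 84 mm across, 88 mm high; bystander; origin under its centre
- spare_half: half of another plaster mould, lying open on the bench, 90 x 120 x 28 mm, with a clay-coloured round in its face; bystander; origin under its centre
- loop_tool: wood-handled trimming loop tool lying on the bench, 180 mm long along its x, 14 mm thick; bystander; origin 75 mm from the butt of its handle, on the bench
- kidney_rib: green plastic kidney rib lying flat, 64 x 108 x 5 mm; bystander; origin under its centre
- paddle: wooden beating paddle lying flat, 295 mm long along its x, 75 mm wide, 13 mm thick; bystander; origin 150 mm from the end of its handle, on the bench
There are look-alikes about, which are no part of the job. Leave any turquoise look-alike of the part that bears mould_mid alone.

How it is judged:
On the way, in this order (a step that is already met when the one before it is completed fails the run):
1. the press is wound fully open (platen raised to within 4 mm of its top) (value of joint platen above 0.02 m), for 0.2 s.
2. the tray is drawn fully out (to within 15 mm of its stop) (value of joint tray above 0.115 m and value of joint platen above 0.02 m), for 0.2 s.
At the end, for the whole second after the job is handed in: The platen stands within 4 mm of its top (at least 20 mm up), the tray is within 15 mm of fully out (at least 115 mm), the mould stands upright (within 6 degrees) on the tray within 18 mm of its place, and tray and wheel are at rest (all of step 2 and horizontal distance between mould_mid and tray_seat below 0.018 m and angle between mould_mid's own z axis and vertical below 0.1 rad and velocity of joint tray below 0.02 m/s and velocity of joint wheel below 0.1 rad/s); the robot touches nothing.
It fails at once if the tray is pulled (over 15 mm) while the platen is less than 12 mm up (value of joint tray above 0.015 m and value of joint platen below 0.012 m).
It fails at once if the mould is tipped by more than 20 degrees (angle between mould_mid's own z axis and vertical above 0.35 rad).
It fails at once if another thing on the bench is pushed more than 40 mm from its place (distance of any of slip_pot, bisque_cup, spare_half, loop_tool, kidney_rib, paddle from where it was at the start of the episode above 0.04 m).
It also fails if it takes over 64 s, if anything falls off the work surface, if the arm or the gripper's body presses on something with over 40 N, if the wrist force passes 120 N, or if a joint passes its speed limit or range.

### The arm

A 7-joint arm with a two-finger parallel gripper is mounted at the origin on the work surface. World frame = base frame: x ahead of the robot, y to its left, z up, the work surface at z = 0. Lengths are in m, angles in rad, forces in N, time in s.
With the tool pointing down it reaches from about 0.425 to 0.95 m from the base axis. Payload 4.7 kg.
Tool frame: the origin (TCP) lies on the centre line of the jaws, within the pads' length; the fingertips stand robot.nose_length ahead of it and the grasp point (between the pads) lies 8 mm behind it (robot.nose_length is the distance from the TCP to the fingertips, in m); z points along the fingers, y is the line along which they close (so a half turn about z gives the same grasp; the last joint's range is limited). The gripper opens to 85 mm and grips with 20 to 120 N. Pads are 22 mm wide; open, the fingers measure 114 mm over their backs; the gripper's body (76 mm by 85 mm) begins 54 mm behind the grasp point. The pads swing forward as they close: fully open they stand 13 mm farther back than shut.
Start: joints at [-1.146, 0.469, -0.049, 1.532, 0.024, 1.141, -0.082], TCP at [0.296, 0.607, 0.242] pointing down, gripper open.
Joint ranges: [-2.59, 2.59], [-0.33, 1.99], [-1.39, 1.29], [0.1, 2.45], [-1.04, 4.18], [0.21, 1.99], [-2.66, 2.66]. Speed limits (rad/s): [2.57, 2.57, 3.14, 3.14, 3.14, 3.14, 3.14].

### API

Orientations are given as [roll, pitch, yaw] about the fixed x, y, z axes, in that order (R = Rz(yaw) Ry(pitch) Rx(roll)).
In Python, from plant import robot gives the robot as it stands. Calls block until the motion is done:
- robot.goto(position, orientation): joint-space move of the TCP to a pose.
- robot.move_straight(position, vel=0.15, attitude=None, contact_N=None): straight line of the TCP; attitude=None keeps the orientation; vel is the mean speed in m/s. With contact_N (N) it stops when the force on the tool has changed by that much, and returns True; else False.
- robot.move_joints(angles): joint-space move.
- robot.grip(opening, strength=None): opening from 0.0 (shut) to 1.0 (fully open); strength is the grip in N (None keeps the last); returns when the fingers have stopped.
- robot.sleep(seconds).
- robot.inverse_kinematics(position, orientation): joint angles nearest the present ones, or None.
- robot.sense(): the state.
- robot.grab_frame(name): name is "scene" or "top" or "wrist"; returns a dict with "image" (384x512x3 uint8, red, green, blue), "range_z" (384x512 float32, m along the optical axis (not along the pixel's ray), 0 where there is no reading), "fx", "fy", "cx", "cy" (pixels), "dist_coeffs" ([k1, k2, p1, p2, k3] as OpenCV has them; the pictures are not rectified), "R" (3x3) and "t" (3): a world point X has camera coordinates R X + t. Camera axes: x right, y down, z forward; pixel columns grow to the right and rows downward; lengths in m; the calibration is good to about 2 mm. A picture is of the moment at which its call begins.
A pose or a line that the arm cannot do raises robot.IKError and nothing moves.
- robot.close_job(): hands the job in; it is judged then, once.
The state is a dict: "t": time; "joint_pos": joint angles; "joint_velocities": joint speeds; "effort": joint torques, N m; "tcp_pos": TCP position; "tcp_rot": TCP orientation; "wrist_force": force on the tool from outside, world axes, zero at the start; "torque": the same for the moment, N m; "opening": opening from 0.0 (shut) to 1.0 (fully open); "gripper_force": force on a finger pad.
Only numpy, scipy, OpenCV 4.12 (cv2) and the standard library are available. Lean on these libraries where they do the work, as an engineer would, in place of code of your own. Each camera call takes 0.05 s, during which the arm holds its last target. There are 200 camera calls.

## Working session

There is one attempt and no reset: what is moved stays moved. The work goes in short steps, each a Python script; the robot and the scene stay as the last script left them, time stands still between calls to the robot, and variables do not carry over. Pictures are saved under pics/ and viewed, at most 10 in all, crops included, and the job is handed in when it is done.

```bash
ls; mkdir -p pics; python3 - <<'E'
from plant import robot
import cv2,numpy as np
ims=[]
for n in ("top","scene"):
    f=robot.grab_frame(n); np.savez(n+".npz",**f)
    print(n,f["fx"],f["dist_coeffs"],f["R"],f["t"]); cv2.imwrite(f"pics/{n}0.png",f["image"][:,:,::-1])
print(robot.nose_length,robot.sense())
E
```

```text
pics
top 387.6987146398082 [-0.08826388  0.          0.          0.          0.        ] [[ 0.00162213 -0.99977232  0.02127622]
 [-0.98901591 -0.00474859 -0.14773283]
 [ 0.14780022 -0.02080288 -0.98879843]] [0.0165952  0.57806027 1.3666961 ]
scene 454.03631599486215 [-0.03932772  0.          0.          0.          0.        ] [[-0.36729772  0.92993724  0.01758158]
 [ 0.69406898  0.28662221 -0.66039076]
 [-0.61916123 -0.23035719 -0.75071628]] [ 0.14754917 -0.28330323  1.90782996]
0.011 {'t': 0.1, 'joint_pos': array([-1.14590461,  0.46933843, -0.04860531,  1.53356096,  0.02411858,
        1.14099508, -0.0823071 ]), 'joint_velocities': array([-7.02160393e-04, -5.50950292e-04,  7.09672114e-06, -2.19012352e-03,
        5.41158748e-04,  4.07770675e-04,  1.51385330e-03]), 'effort': array([ 1.46553310e-03, -5.11514175e+01, -4.63943090e-02, -2.38388407e+01,
        1.08227466e-02,  4.37039504e-03, -1.42593308e-05]), 'tcp_pos': array([0.29567149, 0.60624391, 0.24138717]), 'tcp_rot': array([-3.13987864e+00,  7.13679001e-05,  2.68783962e+00]), 'wrist_force': array([ 0.44878462, -0.63327067,  0.3163135 ]), 'torque': array([-0.00162216, -0.01489839,  0.01355092]), 'gripper_force': 0.0, 'opening': 1.0023690354132095}
```

View pics/top0.png

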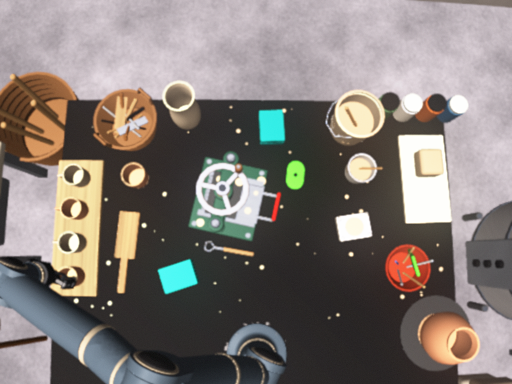

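View pics/scene0.png

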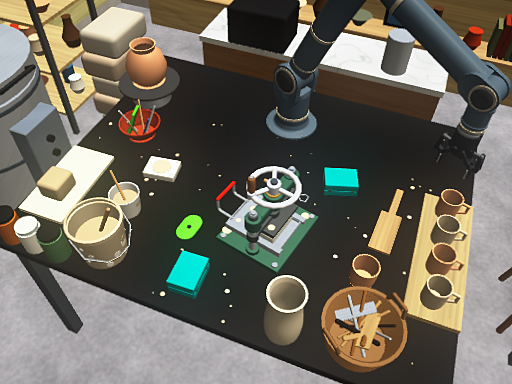

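The top view shows the press at about (225,198), its red bar at (277,207) so the front faces -y. The wheel is centred near (222,188) and the crank is the brown spot near (239,170). In the scene view the red bar is at (225,190) and the crank at (251,186).

```bash
cat > h.py <<'E'
import numpy as np,cv2
def ray(f,uv):
    K=np.array([[f["fx"],0,f["cx"]],[0,f["fy"],f["cy"]],[0,0,1]],float)
    p=cv2.undistortPoints(np.array(uv,float).reshape(-1,1,2),K,np.array(f["dist_coeffs"],float)).reshape(-1,2)
    R=np.array(f["R"]);o=-R.T@np.array(f["t"])
    return o,np.c_[p,np.ones(len(p))]@R
def plane(f,uv,z):
    o,d=ray(f,uv); return o+d*((z-o[2])/d[:,2])[:,None]
def world(f,uv):
    o,d=ray(f,uv); uv=np.array(uv).reshape(-1,2); r=f["range_z"][uv[:,1],uv[:,0]]
    return o+d*r[:,None]
E
python3 - <<'E'
from h import *
for n,(x0,x1,y0,y1) in dict(top=(170,300,140,260),scene=(205,330,150,280)).items():
    f=dict(np.load(n+".npz")); im=f["image"]
    cv2.imwrite(f"pics/{n}crop.png",cv2.resize(im[y0:y1,x0:x1,::-1],None,fx=4.5,fy=4.5,interpolation=cv2.INTER_CUBIC))
    m=np.zeros(im.shape[:2],bool);m[y0:y1,x0:x1]=1
    i=im.astype(int)
    red=m&(i[...,0]>120)&(i[...,1]<60)&(i[...,2]<70)
    v,u=np.nonzero(red);uv=np.c_[u,v]
    P=plane(f,uv,0.088)
    c=cv2.minAreaRect(P[:,:2].astype(np.float32));print(n,"bar",len(u),c,P.mean(0))
    v,u=np.nonzero(m&(f["range_z"]>0));uv=np.c_[u,v];W=world(f,uv)
    hi=(W[:,2]>0.2); rgb=i[v,u]
    wheel=hi&(W[:,2]<0.262)&(rgb.min(1)>120)
    print("wheel",wheel.sum(),cv2.minEnclosingCircle(W[wheel,:2].astype(np.float32)),np.median(W[wheel,2]))
    cr=(W[:,2]>0.21)&(rgb[:,0]>rgb[:,2]*1.35)
    print("crank",cr.sum(),W[cr].mean(0),uv[cr].mean(0),W[:,2].max())
    gr=(rgb[:,1]>rgb[:,0]*1.3)&(W[:,2]<0.035)&(W[:,2]>0.005)
    print("green",gr.sum(),cv2.minAreaRect(plane(f,uv[gr],0.02)[:,:2].astype(np.float32)))
E
```

```text
top bar 101 ((0.5231290459632874, -0.06773906946182251), (0.016421539708971977, 0.10121181607246399), 77.50535583496094) [ 0.52078441 -0.06809143  0.088     ]
wheel 1217 ((0.5619146823883057, 0.1115746796131134), 0.12166634202003479) 0.2326235317814569
crank 45 [0.61413691 0.06241729 0.2916229 ] [238.17777778 167.82222222] 0.3085616526864765
green 1168 ((0.5749636888504028, 0.057840436697006226), (0.3483005166053772, 0.492837131023407), 17.710155487060547)
scene bar 107 ((0.5172176957130432, -0.06696458160877228), (0.013942286372184753, 0.1016901358962059), 76.80093383789062) [ 0.5174013  -0.06702612  0.088     ]
wheel 1042 ((0.6463639736175537, 0.17949089407920837), 0.2091829776763916) 0.2334010224080728
crank 125 [0.64096821 0.08596495 0.27188631] [254.968 193.728] 0.30693695116308617
green 1708 ((0.5248985290527344, 0.10205434262752533), (0.4285418689250946, 0.4547231197357178), 27.2122802734375)
```

View pics/topcrop.png

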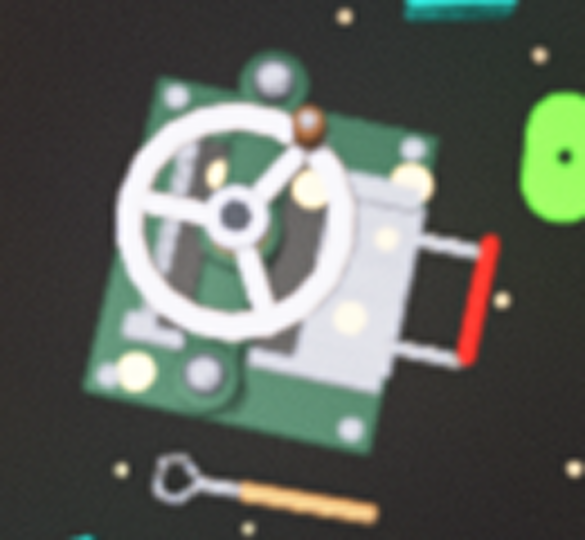

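View pics/scenecrop.png

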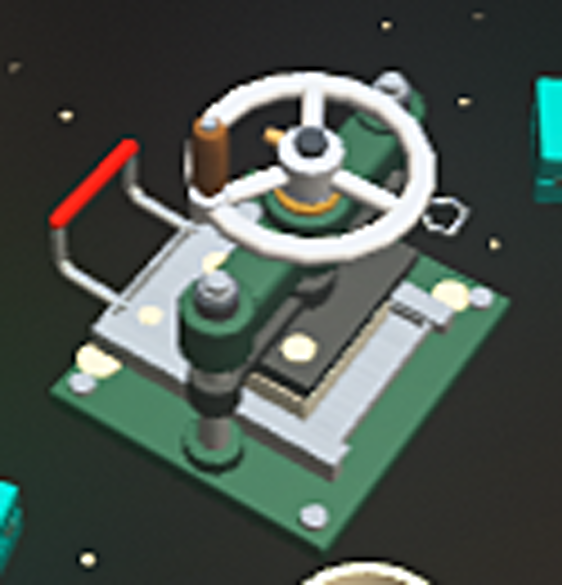

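The crops (scale 4.5) show, in the top view: hub nut at (236,215), crank top (309,122), column nuts (273,77) and (204,373), bar ends (490,240) and (466,360). In the scene view the hub nut is at (312,138), crank top at (210,123).

```bash
python3 - <<'E'
from h import *
T=dict(np.load("top.npz"));S=dict(np.load("scene.npz"))
c=lambda p,o:np.array([(np.array(p)+.5)/4.5+o-.5])
t=lambda *p:c(p,(170,140)); s=lambda *p:c(p,(205,150))
def tri(a,b):
    A=[];B=[]
    for o,d in (ray(T,a),ray(S,b)):
        d=d[0]/np.linalg.norm(d);M=np.eye(3)-np.outer(d,d);A.append(M);B.append(M@o)
    return np.linalg.lstsq(np.vstack(A),np.hstack(B),rcond=None)[0]
for n,a,b,z in (("hubtop",t(236,215),s(312,138),.251),("cranktop",t(309,122),s(210,121),.297),("nutL",t(273,77),s(391,82),.215),("nutR",t(204,373),s(217,285),.215),
  ("barA",t(490,240),s(130,147),.088),("barB",t(466,360),s(56,220),.088)):
    # nut pairing checked by triangulated height
    print(n,tri(a,b).round(4),plane(T,a,z)[0].round(4),plane(S,b,z)[0].round(4))
print(tri(t(273,77),s(217,285)).round(4),tri(t(204,373),s(391,82)).round(4))
E
```

```text
hubtop [0.5597 0.1136 0.2551] [0.5608 0.1124 0.251 ] [0.5556 0.1139 0.251 ]
cranktop [0.6143 0.0631 0.3048] [0.6164 0.0621 0.297 ] [0.6072 0.0616 0.297 ]
nutL [0.6167 0.1297 0.3774] [0.667  0.0892 0.215 ] [0.4522 0.1371 0.215 ]
nutR [0.4933 0.092  0.0166] [0.4546 0.1354 0.215 ] [0.6677 0.0917 0.215 ]
barA [ 0.5486 -0.0469  0.1735] [ 0.5682 -0.0775  0.088 ] [ 0.4735 -0.0559  0.088 ]
barB [ 0.4898 -0.0879  0.002 ] [ 0.4741 -0.0581  0.088 ] [ 0.5616 -0.0774  0.088 ]
[0.667  0.0902 0.2136] [0.4541 0.1364 0.2166]
```

```bash
cat > g.py <<'E'
import numpy as np
from plant import robot
C=np.array([.560,.1133]); PH0=np.arctan2(-.0507,.0547); Z0=.2675   # crank mid height at start
YAW=PH0+np.pi
def crank(th): # TCP target with the crank th rad on from its start
    p=PH0+th; return [*(C+.075*np.array([np.cos(p),np.sin(p)])),Z0+2.546e-3*th-.002]
DOWN=[np.pi,0,YAW]
E
python3 - <<'E'
from g import *
import cv2
for th in np.linspace(0,9.4,20):
    q=robot.inverse_kinematics(crank(th),DOWN)
    if q is None: print("noik",th)
s=robot.sense(); p=s["tcp_pos"]
robot.move_straight([p[0],p[1],.42],vel=.25)
a=crank(0); robot.goto([a[0],a[1],.40],DOWN)
print(robot.move_straight([a[0],a[1],.335],vel=.2))
f=robot.grab_frame("wrist"); cv2.imwrite("pics/wrist1.png",f["image"][:,:,::-1])
f=robot.grab_frame("scene"); cv2.imwrite("pics/scene1.png",cv2.resize(f["image"][90:230,190:350,::-1],None,fx=4,fy=4))
s=robot.sense();print(s["t"],s["tcp_pos"],a,s["joint_pos"],s["wrist_force"])
E
```

```text
False
3.7833 [0.61600871 0.06256304 0.33689436] [np.float64(0.6150060494270877), np.float64(0.062316330786958966), 0.2655] [-0.47259131  0.31963817  0.40403897  1.56844294 -0.1296413   1.27675575
  0.77406261] [ 0.01192222 -0.20140265  0.72386017]
```

View pics/wrist1.png

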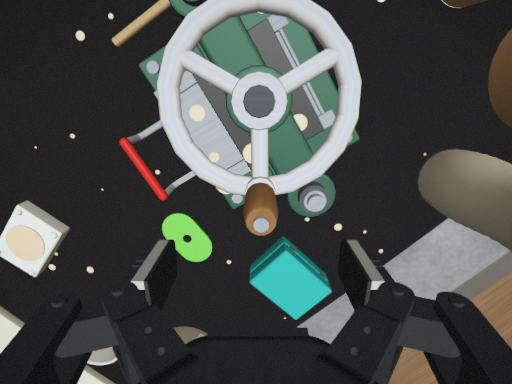

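View pics/scene1.png

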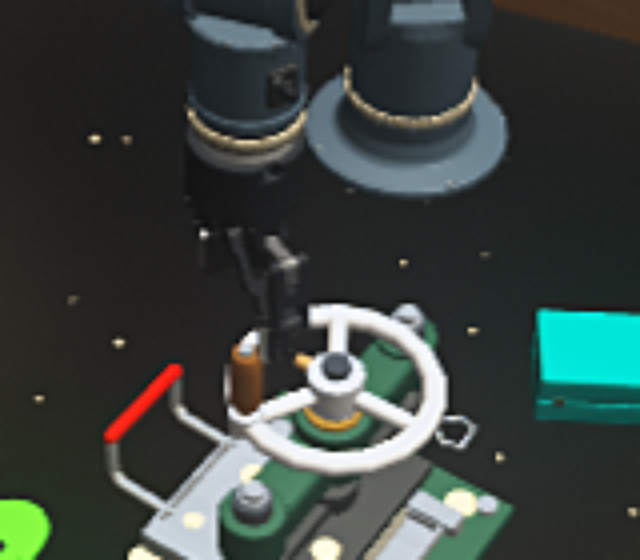

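The wrist view shows the crank at (260,215), centred between the two pads at (155,270) and (360,270). The scene view shows the open jaws straddling the line above the crank at (245,380). I'll descend, grip and wind.

```bash
python3 - <<'E'
from g import *
a=crank(0)
print("hit",robot.move_straight(a,vel=.12,contact_N=8))
robot.grip(0.0,strength=35)
s=robot.sense();print(s["t"],s["tcp_pos"],s["opening"],s["wrist_force"])
th=0;d=np.pi/12
while th<9.4:
    th+=d
    hit=robot.move_straight(crank(th),vel=.12,contact_N=25)
    s=robot.sense();F=s["wrist_force"];p=PH0+th
    ft=F[0]*-np.sin(p)+F[1]*np.cos(p);fr=F[0]*np.cos(p)+F[1]*np.sin(p)
    e=s["tcp_pos"]-crank(th)
    print(round(th,2),round(s["t"],2),"ft %.1f fr %.1f fz %.1f"%(ft,fr,F[2]),hit,(e*1e3).round(1),round(s["opening"],3))
    if hit or abs(ft)>20 or abs(fr)>35 or s["t"]>32: break
E
```

```text
hit False
5.0917 [0.61545323 0.06263069 0.26616684] 0.27861058432015484 [1.00971222 0.80265128 2.37841432]
0.26 5.41 ft 1.5 fr 0.3 fz 3.7 False [1.1 1.  0.7] 0.281
0.52 5.72 ft 2.5 fr 2.3 fz 4.1 False [1.  0.7 0.7] 0.28
0.79 6.04 ft 1.3 fr 3.6 fz 4.6 False [1.1 0.8 0.7] 0.276
1.05 6.36 ft 0.9 fr 5.5 fz 4.6 False [1.  1.2 0.7] 0.283
1.31 6.67 ft 1.0 fr 4.8 fz 4.3 False [0.5 1.9 0.7] 0.276
1.57 6.99 ft 2.6 fr 5.0 fz 5.5 False [-0.3  2.3  0.7] 0.274
1.83 7.31 ft 1.9 fr 3.1 fz 6.9 False [-1.   2.1  0.7] 0.274
2.09 7.62 ft 2.0 fr 3.1 fz 7.5 False [-1.4  1.6  0.7] 0.281
2.36 7.94 ft 1.6 fr 2.3 fz 8.7 False [-1.6  0.9  0.7] 0.282
2.62 8.26 ft 1.0 fr 1.7 fz 9.0 False [-1.7  0.1  0.7] 0.276
2.88 8.57 ft 2.4 fr 0.6 fz 8.6 False [-1.4 -0.6  0.7] 0.282
3.14 8.89 ft 1.8 fr 0.1 fz 8.5 False [-1.  -1.4  0.7] 0.278
3.4 9.21 ft 1.6 fr -1.1 fz 7.6 False [-0.4 -1.9  0.7] 0.279
3.67 9.53 ft 1.7 fr -3.0 fz 6.4 False [ 0.5 -2.   0.7] 0.283
3.93 9.84 ft 1.9 fr -5.2 fz 6.0 False [ 1.2 -1.5  0.7] 0.278
4.19 10.16 ft 2.3 fr -6.4 fz 4.1 False [ 1.6 -0.7  0.7] 0.282
4.45 10.47 ft 2.1 fr -5.0 fz 4.2 False [1.5 0
[... 260 characters left out ...]
ft 1.8 fr -1.4 fz 6.8 False [0.2 0.8 0.6] 0.278
6.02 12.38 ft 1.3 fr -0.3 fz 7.7 False [0.2 0.5 0.6] 0.275
6.28 12.69 ft 3.0 fr 1.1 fz 6.4 False [0.3 0.2 0.6] 0.277
6.54 13.01 ft 1.9 fr 2.4 fz 5.9 False [0.6 0.1 0.7] 0.281
6.81 13.32 ft 1.4 fr 4.0 fz 6.4 False [0.8 0.1 0.6] 0.279
7.07 13.64 ft 1.4 fr 5.5 fz 5.0 False [1.1 0.4 0.7] 0.282
7.33 13.96 ft 0.9 fr 5.8 fz 5.0 False [1.  1.2 0.7] 0.277
7.59 14.28 ft 0.9 fr 4.8 fz 5.2 False [0.4 2.  0.7] 0.287
7.85 14.59 ft 3.2 fr 3.7 fz 6.7 False [-0.5  2.5  0.7] 0.279
8.12 14.91 ft 2.2 fr 3.7 fz 7.5 False [-1.1  2.2  0.7] 0.281
8.38 15.22 ft -0.5 fr 2.8 fz 6.5 False [-0.8  1.4  0.7] 0.277
8.64 15.43 ft -5.3 fr 3.1 fz -1.2 True [14.3  3.2  0.7] 0.277
```

The stop was felt at about 8.5 rad from the start. I'll release, lift and check the picture.

```bash
python3 - <<'E'
from g import *
from h import *
robot.move_straight(crank(8.36),vel=.1)
print(robot.sense()["wrist_force"])
robot.grip(1.0)
p=robot.sense()["tcp_pos"]
robot.move_straight([p[0],p[1],.42],vel=.2)
PY=1.358; X=np.array([np.cos(PY),np.sin(PY)]); B=C-.185*X
for y in (PY+np.pi/2,PY-np.pi/2):
    for k in (0,.13):
        q=robot.inverse_kinematics([*(B-k*X),.078],[np.pi,0,y]); print(y,q)
y=PY+np.pi/2
robot.goto([*B,.40],[np.pi,0,y])
for n in("top","scene"):
    f=robot.grab_frame(n);np.savez(n+"2.npz",**f)
    i=f["image"].astype(int);red=(i[...,0]>120)&(i[...,1]<60)&(i[...,2]<70)
    red[:,:205]=0;red[:,300:]=0;red[:150]=0;red[260:]=0
    v,u=np.nonzero(red);
    if len(u):print(n,"bar",len(u),plane(f,np.c_[u,v],.088).mean(0))
    v,u=np.mgrid[150:240,180:330].reshape(2,-1);W=world(f,np.c_[u,v]);r=np.hypot(*(W[:,:2]-C).T)
    for g in (np.load(n+".npz"),f):
        W=world(dict(g),np.c_[u,v]);r=np.hypot(*(W[:,:2]-C).T);k=(r>.068)&(r<.082)&(W[:,2]>.2)&(W[:,2]<.27);print("rim z",k.sum(),np.percentile(W[k,2],[25,50,75]))
cv2.imwrite("pics/scene2.png",cv2.resize(f["image"][90:290,170:350,::-1],None,fx=3,fy=3))
s=robot.sense();print(s["t"],s["tcp_pos"],B)
E
```

```text
[4.48553743 7.25063426 7.26631934]
2.9287963267948967 [-0.30684209  0.46868497  0.45467804  2.05736424 -0.31988564  0.68266692
  1.71399074]
2.9287963267948967 [-0.1501667   0.49975632  0.57935184  2.05051452 -0.41619608  0.70620152
  2.0535068 ]
-0.21279632679489646 [-0.52691347  0.54358577  0.76021906  2.06862252 -0.55643045  0.74068495
 -1.19706219]
-0.21279632679489646 [-0.27514132  0.55017303  0.75750282  2.05677138 -0.5574109   0.74655372
 -0.9511291 ]
top bar 56 [ 0.50761644 -0.06330616  0.088     ]
rim z 609 [0.23123355 0.23319046 0.23513514]
rim z 618 [0.2521654  0.25404728 0.25616438]
scene bar 107 [ 0.5174013  -0.06702612  0.088     ]
rim z 585 [0.23157151 0.2343328  0.23648992]
rim z 543 [0.2530154  0.25537792 0.25711567]
18.2417 [ 0.52143503 -0.06565118  0.39952239] [ 0.52092911 -0.06752717]
```

View pics/scene2.png

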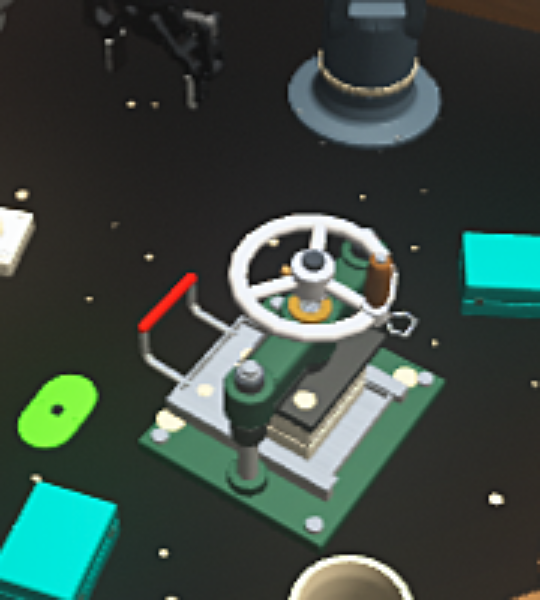

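The rim rose about 21 mm, the platen now stands clear of the mould, and the bar has not moved (scene crop (165,303)). Next I draw the tray.

```bash
python3 - <<'E'
from g import *
from h import *
PY=1.358; X=np.array([np.cos(PY),np.sin(PY)]); B=C-.185*X-[.001,0]
print(robot.move_straight([*B,.13],vel=.15,contact_N=8),robot.move_straight([*B,.078],vel=.08,contact_N=8))
robot.grip(0.0,strength=35);s=robot.sense();print(s["opening"],s["tcp_pos"],s["wrist_force"])
for k in np.arange(.01,.1301,.04).tolist():
    h=robot.move_straight([*(B-k*X),.078],vel=.05,contact_N=15)
    s=robot.sense();print(k,h,(B-s["tcp_pos"][:2])@X,s["wrist_force"].round(1),s["opening"])
    if h:break
if not h: print(robot.move_straight([*(B-.134*X),.078],vel=.02,contact_N=10))
s=robot.sense();print((B-s["tcp_pos"][:2])@X,s["wrist_force"].round(1),s["t"])
E
```

```text
False False
0.13800203959511861 [ 0.52008161 -0.06710385  0.078259  ] [-0.79104428  1.51986092  3.55444222]
0.01 False 0.011133465764856378 [-1.7 -1.1  4.3] 0.13518224420848027
0.05 False 0.05019905575919128 [-1.7  1.2  6. ] 0.1412155999862745
0.09 False 0.09028494209247762 [-1.3  0.2  5.5] 0.138327448938317
0.13 False 0.12808784671660267 [-1.8  4.9  8.4] 0.1378446240275341
True
0.12796427875399313 [-0.4  0.5  4.6] 25.0917
```

The stop was felt at 0.128–0.13 m. I'll release, lift and verify.

```bash
python3 - <<'E'
from g import *
from h import *
PY=1.358; X=np.array([np.cos(PY),np.sin(PY)]); B=C-.185*X
robot.grip(1.0);p=robot.sense()["tcp_pos"]
robot.move_straight([p[0],p[1],.35],vel=.15)
robot.sleep(.3)
f=robot.grab_frame("scene");i=f["image"].astype(int)
red=(i[...,0]>120)&(i[...,1]<60)&(i[...,2]<70);red[:,:180]=0;red[:,300:]=0;red[:100]=0
v,u=np.nonzero(red);m=plane(f,np.c_[u,v],.088).mean(0);print("bar out",(B-m[:2])@X)
cv2.imwrite("pics/scene3.png",cv2.resize(f["image"][90:290,150:350,::-1],None,fx=3,fy=3))
print(robot.sense()["t"],robot.sense()["wrist_force"])
E
```

```text
bar out 0.13011781868125769
28.1167 [-0.26026356  0.08770361 -0.46506583]
```

View pics/scene3.png

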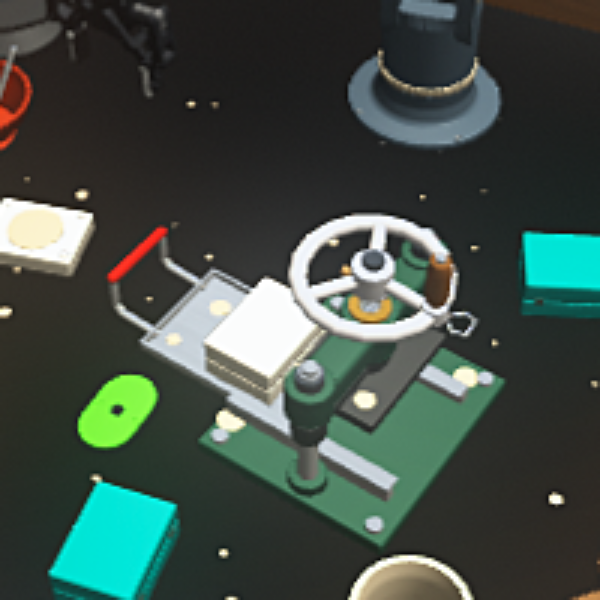

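The tray is out (bar at (138,255)), the mould stands upright and square on it at (265,340), and the platen is up and nothing is being touched.

```bash
python3 -c "
from plant import robot
print(robot.close_job())"
```

```text
the job is handed in; nothing more can be done
None
```

The job is handed in, with no verdict shown: I wound the press to its open stop and drew the tray 130 mm out with the mould upright on it (position in the tray judged by eye), and I saw no bench tools or pots disturbed.

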